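# Lock the ball-printing jig: feel for the hidden notch with the registration pin

## Robot

A 7-joint arm with a two-finger parallel gripper is mounted at the origin on the work surface. World frame = base frame: x ahead of the robot, y to its left, z up, the work surface at z = 0. Lengths are in mm, angles in degrees, forces in N, time in s.
With the tool pointing down it reaches from about 400 to 900 mm from the base axis. Payload 5.5 kg.
Tool frame: the origin (TCP) lies midway between the tips of the shut fingers; the grasp point (between the pads) lies env.grip_depth behind it (env.grip_depth is the distance from the TCP to the grasp point, in mm); z points along the fingers, y is the line along which they close (so a half turn about z gives the same grasp; the last joint's range is limited). The gripper opens to 92 mm and grips with 3 to 60 N. Pads are 19 mm wide; open, the fingers measure 130 mm over their backs; the gripper's body (75 mm by 190 mm) begins 47 mm behind the grasp point.
Start: joints at [88.476, 28.699, -24.465, 88.831, 12.651, 65.22, -12.049], TCP at [185.779, -622.886, 206.429] pointing down, gripper open.
Joint ranges: [-164.97, 164.97], [-17.58, 116.51], [-87.97, 89.64], [11.32, 138.91], [-80.73, 260.73], [10.89, 115.49], [-147.41, 147.41]. Speed limits (degrees/s): [147.25, 147.25, 180, 180, 180, 180, 180].

## Interface

Orientations are given as [roll, pitch, yaw] about the fixed x, y, z axes, in that order (R = Rz(yaw) Ry(pitch) Rx(roll)).
In Python, from workcell import state, cams, env gives the robot as it stands.
- The arm moves only by the tool apply_moves, never from a script. Its argument "rows" is a list of rows, each a list of 3 entries, a list of its own where there are three numbers: the closure in counts, from 0 (fully open) to 255 (shut), then the shift along the tool's x, y, z scaled (see below), then the turn, a rotation vector about the tool's x, y, z scaled (see below). A call has 1 to 20 rows; each row shifts and turns the commanded pose from where the row before left it, along the tool's axes as they then stand; what a row does not reach is not made up. The controller multiplies each number of a shift by 20 mm and each number of a turn by 4 degrees. A row lasts 1/10 s, in which the tool goes at most 50 mm and 8.59 degrees, less where a joint would pass 70% of its speed; a pose out of reach is approached as far as the arm can. A call with a number of a shift or a turn outside -1 to 1 is refused whole. A call with a gripper value outside its range is refused whole. The fingers move at their own pace and stop on an object; "force" is the grip in N (left out, the last holds). Time passes only in rows, so rows that do not move let the fingers close. It gives the time, the measured TCP pose, the force, the opening and the grip force at its end, in the units of the state.
- state(): the state, without advancing time (a new reading comes with each control period).
- cams.read_camera(name): name is "scene" or "top" or "wrist"; returns a dict with "frame" (384x512x3 uint8, red, green, blue), "depth" (384x512 float32, mm along the optical axis (not along the pixel's ray), 0 where there is no reading), "K" (3x3 intrinsics, pixels), "rvec" (rotation vector, rad) and "tvec" (3), from world to camera coordinates, as OpenCV has them. Camera axes: x right, y down, z forward; pixel columns grow to the right and rows downward; lengths in mm; the calibration is good to about 2 mm. A picture is of the moment at which its call begins.
- env.job_done(): hands the job in; it is judged then, once.
The state is a dict: "time_s": time; "q": joint angles; "qvel": joint speeds; "effort": joint torques, N m; "ee_pos": TCP position; "eef_rot": TCP orientation; "wrist_force": force on the tool from outside, world axes, zero at the start; "wrist_torque": the same for the moment, N m; "opening": opening from 0.0 (shut) to 1.0 (fully open); "grip_force": force on a finger pad.
Only numpy, scipy, OpenCV 4.12 (cv2) and the standard library are available. Lean on these libraries where they do the work, as an engineer would, in place of code of your own. Each camera call takes 0.05 s, during which the arm holds its last target. There are 200 camera calls.

## Task

Take the registration pin with the orange handle out of its black stand, put its nose down through the slot of the ball-printing jig onto the slide at the red-marked end, and drag it along the slide until the nose drops into the hidden notch. Stop there, let the pin go fully home with its brass collar flush on the cover, and leave it standing upright by itself. The slide is delicately sprung, so press and push it only gently, and leave the bottle, mug, tape roll and tape measure where they are.

Things in the scene. Friction and masses are not known exactly. Their poses are not given: they have to be found in the camera images.
- jig: fixed ball-printing jig bed, 420 mm long (its y), 100 mm wide (its x); flat aluminium cover, top 50 mm above the table, 10 mm thick; origin at the centre of its underside. A white ball in a 52 mm wide black cup stands on its centre line 180 mm from mid-length at each end, ball top 100 mm above the table. A straight slot, 16 mm wide, runs along its middle from y = -80 to +80 mm
- slot_start (a point): point in the slot at the level of the cover's top, on the slot's centre line, at the red-marked end (jig y = -72 mm): lower the nose here. A red stripe lies across the cover just beyond this end. Under the slot is a flat, level, black slide, its top 28 mm below the cover's top
- slot_end (a point): the same at the unmarked end (jig y = +72 mm); drag from slot_start towards slot_end. The slide under the slot has one straight-sided notch right across it, 14 mm long along the slot and over 15 mm deep. The notch's centre lies anywhere from jig y = -40 to +65 mm; it is dark and not measured
- stand: fixed black stand block, 70 x 70 x 50 mm high, origin at the centre of its underside; the pin stands upright in its round hole (15 mm wide), collar resting on the block's top
- pin_grip (a point): centre of the pin's square orange handle, 24 x 24 mm and 60 mm tall, sides along its x and y; z is up the pin. The brass collar (34 mm wide, 6 mm thick) has its underside 36 mm below this point, the nose end is 76 mm below it. With the nose on the slide this point is 98 mm above the table; when home, 86 mm
- pin_nose (a point): end of the pin's nose, on its axis, 76 mm below pin_grip
- pin: the registration pin, loose, rigid, about 0.22 kg, 106 mm tall; origin at the end of its nose, z up the pin. Below the collar is a round steel shaft 10 mm wide and 40 mm long with a bevelled nose. With the nose on the slide the collar is 12 mm above the cover; when home it lies on the cover
- bottle: bystander: blue bottle with white cap, 60 mm wide, 170 mm tall, origin under its centre; loose
- cup: bystander: white mug, 76 mm wide, 85 mm tall, origin under its centre; loose
- tape_roll: bystander: yellow tape roll lying flat, 90 mm wide, 25 mm tall, origin under its centre; loose
- tape_measure: bystander: yellow tape measure, 70 x 36 x 66 mm, origin under its centre; loose
- bed (a joint): how far the sprung slide is pushed down, in m (0 at rest, 5 N per mm); beyond 4 mm (about 20 N) its springs are damaged
- bed_side (a joint): how far the sprung slide is pushed along the slot, in m (0 at rest, + towards slot_end, 6 N per mm); beyond 4 mm either way (about 24 N) its springs are damaged
Mind the look-alikes: they are no part of the job. There is more than one size of the pin; the job needs the smallest.

How it is judged:
By the outcome, as a careful person would: the job done as asked, in the order asked, and still so for the second after the job is handed in, with the robot touching nothing.
It also fails if it takes over 67 s, if anything falls off the work surface, if the arm or the gripper's body presses on something with over 40 N, if the wrist force passes 120 N, or if a joint passes its speed limit or range.

## Working session

There is one attempt and no reset: what is moved stays moved. The work goes in short steps, Python scripts to look and compute and a tool call to move; the robot and the scene stay as the last step left them, time stands still between calls to the robot, and variables do not carry over. Pictures are saved under pics/ and viewed, at most 10 in all, crops included, and the job is handed in when it is done.

Besides the shell and the picture viewer there is one more tool, called after "Call:" as a command line: name --argument value ..., lists and objects as JSON in quotes. apply_moves: Moves the arm, as the interface text tells. Shifts and turns lie within -1 to 1; 1 stands for 20 mm of shift or 4 degrees of turn. Its arguments: {"type":"object","properties":{"rows":{"type":"array","items":{"type":"array"}},"force":{"type":"number"}},"required":["rows"]}

```bash
mkdir -p pics
cat > h.py <<'E'
import numpy as np, cv2
from workcell import state, cams, env
def grab(n):
    c=cams.read_camera(n); R=cv2.Rodrigues(np.array(c["rvec"],float))[0]
    return c["frame"],c["depth"],np.array(c["K"]),R,np.array(c["tvec"],float).ravel()
def world(cam,u,v,d=None):
    f,D,K,R,t=cam
    if d is None: d=D[int(round(v)),int(round(u))]
    p=np.linalg.inv(K)@np.array([u,v,1.])*d
    return R.T@(p-t)
def onz(cam,u,v,z):
    f,D,K,R,t=cam
    r=R.T@(np.linalg.inv(K)@np.array([u,v,1.])); o=-R.T@t
    return o+r*(z-o[2])/r[2]
def save(n,f,s=1): cv2.imwrite(n,cv2.resize(f[:,:,::-1],None,fx=s,fy=s,interpolation=cv2.INTER_CUBIC))
E
python3 - <<'E'
from h import *
import pickle
o={}
for n in("top","scene"):
    o[n]=grab(n); save(f"pics/{n}0.png",o[n][0],1.56)
pickle.dump(o,open("c0.pkl","wb"))
print(state(),env.grip_depth)
E
```

```text
{'time_s': 0.1, 'q': array([ 88.47646783,  28.75026467, -24.45531769,  88.88593141,
        12.65049587,  65.22116057, -12.04973849]), 'qvel': array([ 0.00780743, -0.14045132, -0.00141397, -0.1668811 , -0.0118364 ,
        0.01082969,  0.00207111]), 'effort': array([-1.12632522e-02, -5.67869461e+01, -5.83906308e+00, -2.79913992e+01,
       -6.90881093e-02,  2.40494893e-02,  4.16841362e-05]), 'ee_pos': array([ 185.51946016, -622.24649249,  205.46044926]), 'eef_rot': array([-1.79896097e+02, -4.51326147e-03,  1.66069347e+01]), 'wrist_force': array([ 0.31537174,  0.47931845, -0.03578189]), 'wrist_torque': array([ 0.03963578, -0.01793976,  0.00298216]), 'grip_force': 0.0, 'opening': 1.0021180620980181} 18.8
```

View pics/top0.png

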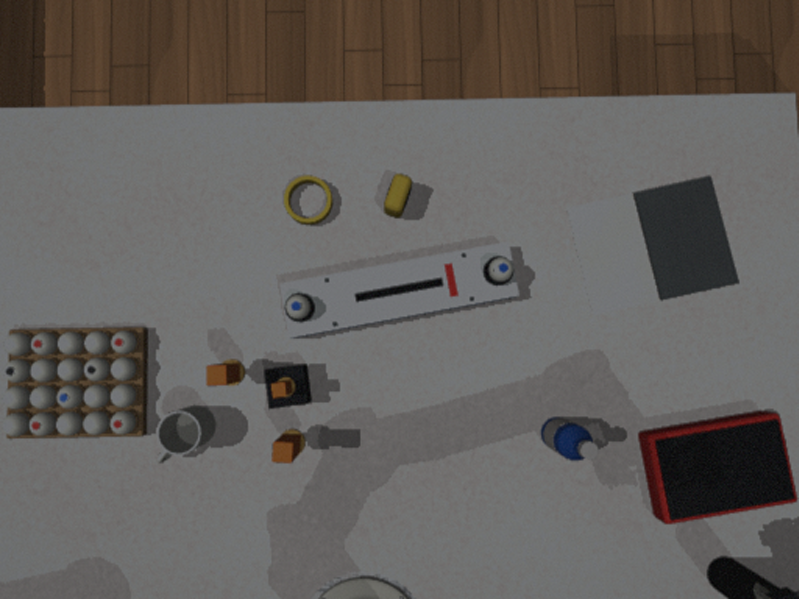

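View pics/scene0.png

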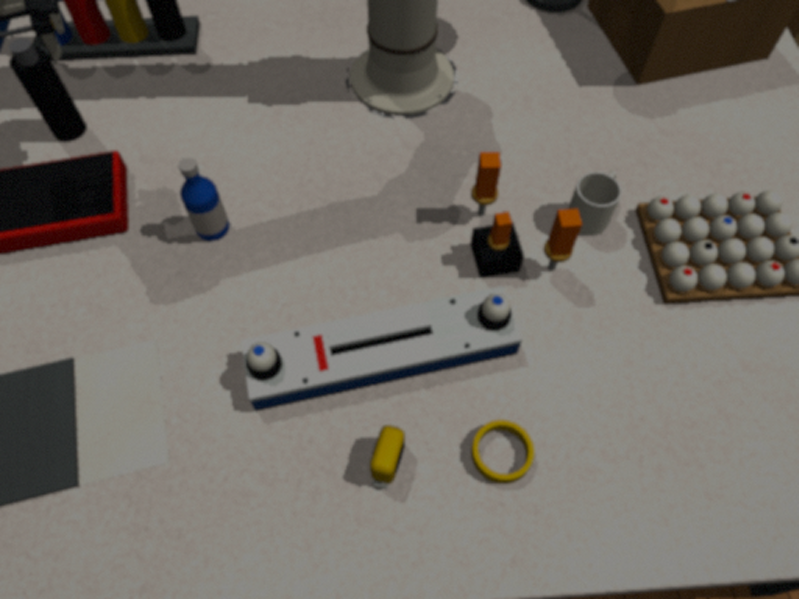

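Candidates for the pin (top image, 800 px view): small pin in the black stand (283,387), larger ones standing free at (225,373) and (288,447). I choose the one in the stand. I'll check it in a crop and measure it.

Run:
```python
from h import *
import pickle
o=pickle.load(open("c0.pkl","rb"))
T=o["top"];S=o["scene"]
a=cv2.resize(T[0][225:305,125:235],(800,582),interpolation=cv2.INTER_CUBIC)  # 7.27x
b=cv2.resize(S[0][90:180,290:390],(440,396),interpolation=cv2.INTER_CUBIC)
save("pics/crop_top.png",a)
# world-coordinate maps from depth
def wmap(C):
    f,D,K,R,t=C; v,u=np.indices(D.shape)
    p=np.stack([u,v,np.ones_like(u)],-1)@np.linalg.inv(K).T*D[...,None]
    return (p-t)@R
for n,C in o.items():
    W=wmap(C); hsv=cv2.cvtColor(C[0],cv2.COLOR_RGB2HSV)
    org=(hsv[...,0]>5)&(hsv[...,0]<18)&(hsv[...,1]>170)&(W[...,2]>20)&(W[...,2]<260)&(C[1]>0)
    k,l,s,c=cv2.connectedComponentsWithStats(org.astype(np.uint8))
    for i in range(1,k):
        if s[i,4]<30: continue
        P=W[l==i]; zt=np.percentile(P[:,2],97)
        top=(l==i)&(W[...,2]>zt-5); q=W[top]
        r=cv2.minAreaRect(q[:,:2].astype(np.float32))
        print(n,"orange",c[i].round(),s[i,4],"ztop",zt.round(1),"rect",r)
    # jig cover
    cov=(abs(W[...,2]-50)<5)&(W[...,0]>420)&(W[...,0]<760)
    k,l,s,c=cv2.connectedComponentsWithStats(cov.astype(np.uint8))
    for i in range(1,k):
        if s[i,4]<200: continue
        P=W[l==i]; print(n,"z50",s[i],P[:,2].mean(),cv2.minAreaRect(P[:,:2].astype(np.float32)))
    red=((hsv[...,0]<5)|(hsv[...,0]>174))&(hsv[...,1]>150)&(abs(W[...,2]-50)<8)
    k,l,s,c=cv2.connectedComponentsWithStats(red.astype(np.uint8))
    for i in range(1,k):
        if s[i,4]>30: print(n,"red",c[i],s[i,4],onz(C,*c[i],50))
```

```text
top orange [142. 240.] 188 ztop 147.0 rect ((485.8147888183594, 220.2239990234375), (30.35904884338379, 27.550621032714844), 88.89752960205078)
top orange [179. 249.] 99 ztop 117.8 rect ((457.0625, 127.85865020751953), (23.537643432617188, 22.15804100036621), 6.663475513458252)
top orange [182. 288.] 186 ztop 147.3 rect ((361.5106506347656, 116.15271759033203), (30.47178077697754, 29.96368408203125), 88.77436065673828)
top z50 [ 179  155  154   62 4351] 48.800773309618506 ((626.6419677734375, -76.02420043945312), (100.29715728759766, 420.680419921875), 9.449352264404297)
top z50 [169 234  29  28 496] 49.02835828781979 ((456.87200927734375, 128.3280487060547), (70.05290985107422, 70.74395751953125), 7.219635486602783)
top red [288.85135135 179.35135135] 74 [ 640.90458695 -169.87159684   50.        ]
top red [451.67716535 294.47131609] 889 [ 315.96128823 -607.77547069   50.        ]
scene orange [410.  26.] 30 ztop 98.7 rect ((31.69045066833496, 473.9862365722656), (8.546358108520508, 4.971297264099121), 28.525676727294922)
scene orange [312. 112.] 356 ztop 149.0 rect ((363.45779418945
[... 231 characters left out ...]
nge [321. 147.] 224 ztop 119.2 rect ((460.1281433105469, 127.26580810546875), (20.884157180786133, 19.89536476135254), 4.7013349533081055)
scene z50 [303 143  33  26 431] 51.025083935837245 ((457.7786560058594, 128.85421752929688), (74.24893951416016, 71.15029907226562), 6.249481678009033)
scene z50 [ 155  183  180   74 5499] 51.282952707478614 ((626.5944213867188, -75.597412109375), (103.45891571044922, 420.9092102050781), 9.482037544250488)
scene red [59.48809524 19.05952381] 84 [-128.69470849 -631.57832628   50.        ]
scene red [ 50.39591837 134.78367347] 735 [ 342.79393158 -582.58889739   50.        ]
scene red [205.09782609 226.13043478] 92 [ 643.06891673 -170.32265007   50.        ]
```

View pics/crop_top.png

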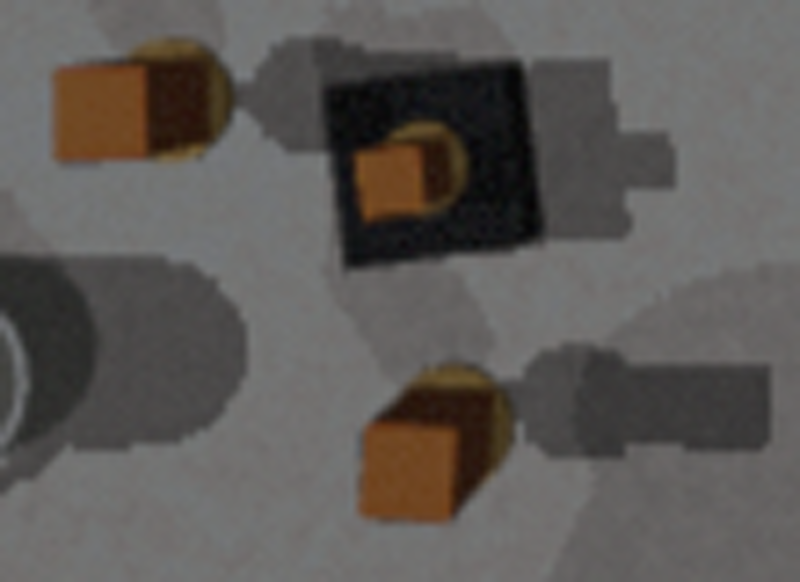

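The crop shows the small pin at (390,180) in the stand. The two free-standing pins are clearly bigger. Pin axis is about (457,128), handle yaw about 6.5°. Jig centre is (626.6,-75.8), yaw 9.46°. Neighbouring pins are 148 mm tall, so I'll grasp high on the handle. Moving out now.

Call:
apply_moves --rows '[[90,[0,0,-0.5],[0,0,0.84]],[90,[0,0,-0.5],[0,0,0.84]],[90,[0,0,-0.5],[0,0,0.84]],[90,[1,-1,0],[0,0,0]],[90,[1,-1,0],[0,0,0]],[90,[1,-1,0],[0,0,0]],[90,[1,-1,0],[0,0,0]],[90,[1,-1,0],[0,0,0]],[90,[1,-1,0],[0,0,0]],[90,[1,-1,0],[0,0,0]],[90,[1,-1,0],[0,0,0]],[90,[1,-1,0],[0,0,0]],[90,[1,-1,0],[0,0,0]],[90,[1,-1,0],[0,0,0]],[90,[1,-1,0],[0,0,0]],[90,[1,-1,0],[0,0,0]],[90,[1,-1,0],[0,0,0]],[90,[1,-1,0],[0,0,0]],[90,[1,-1,0],[0,0,0]],[90,[1,-1,0],[0,0,0]]]'

```text
time_s: 2.1
ee_pos: [485.2, -245.4, 236.1]
eef_rot: [-180.0, 0.0, 6.5]
wrist_force: [0.3, 0.0, -0.6]
opening: 0.645
grip_force: 0.0
```

Call:
apply_moves --rows '[[90,[0.5,-1,0],[0,0,0]],[90,[0.2,-1,0],[0,0,0]],[90,[0,-1,0],[0,0,0]],[90,[0,-1,0],[0,0,0]],[90,[0,-1,0],[0,0,0]],[90,[0,-1,0],[0,0,0]],[90,[0,-1,0],[0,0,0]],[90,[0,-1,0],[0,0,0]],[90,[0,-1,0],[0,0,0]],[90,[0,-1,0],[0,0,0]],[90,[0,-1,0],[0,0,0]],[90,[0,-1,0],[0,0,0]],[90,[0,-1,0],[0,0,0]],[90,[0,-1,0],[0,0,0]],[90,[0,-1,0],[0,0,0]],[90,[0,-0.6,0],[0,0,0]],[90,[0,-0.3,0],[0,0,0]],[90,[0,0,0],[0,0,0]],[90,[0,0,0],[0,0,0]]]'

```text
time_s: 4.0
ee_pos: [462.8, 70.2, 236.3]
eef_rot: [180.0, 0.0, 6.5]
wrist_force: [0.2, 0.4, 0.4]
opening: 0.646
grip_force: 0.0
```

```bash
cat >> h.py <<'E'
from scipy.spatial.transform import Rotation as Ro
def togo(x,y,z=None,yaw=None):
    s=state(); R=Ro.from_euler("xyz",s["eef_rot"],degrees=True)
    d=np.array([x,y,s["ee_pos"][2] if z is None else z])-s["ee_pos"]
    print("t",s["time_s"].__round__(2),"tcp",s["ee_pos"].round(1),s["eef_rot"].round(2),"F",s["wrist_force"].round(1),"T",s["wrist_torque"].round(2),"open",round(s["opening"]*92,1),"grip",round(s["grip_force"],1))
    print("tool units",(R.inv().apply(d)/20).round(3))
    if yaw is not None:
        print("turn units",((R.inv()*Ro.from_euler("xyz",[180,0,yaw],degrees=True)).as_rotvec(degrees=True)/4).round(3))
E
python3 - <<'E'
from h import *
togo(457.3,128.2,87.2,6.5)
C=grab("wrist"); save("pics/w1.png",C[0],1.5)
E
```

```text
t 4.0 tcp [462.8  70.2 236.3] [1.7997e+02 1.0000e-02 6.4700e+00] F [0.2 0.4 0.4] T [ 0.05  0.01 -0.05] open 59.4 grip 0.0
tool units [ 0.057 -2.917  7.455]
turn units [ 0.007  0.002 -0.008]
```

View pics/w1.png

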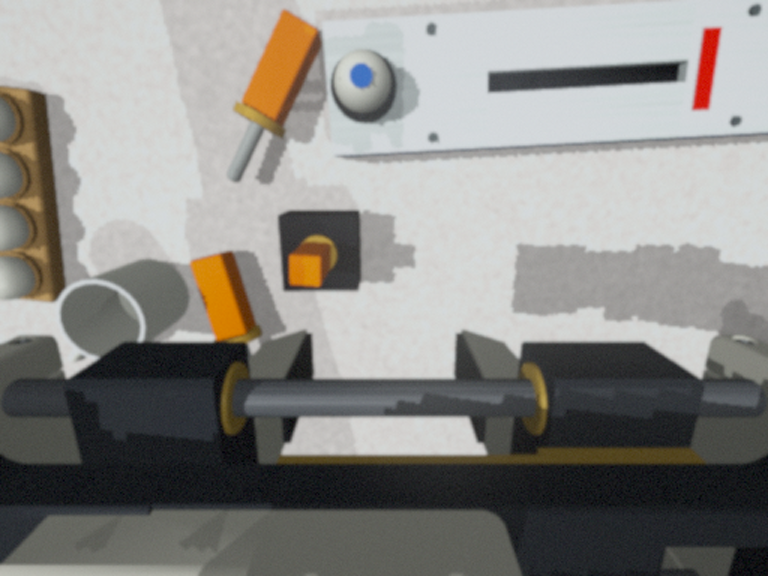

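The wrist view shows the small pin upright in the stand at (310,265). The two big look-alike pins, which seem to have been balanced on their noses, have toppled and lie at (280,80) and (225,290). I'll take a fresh top view.

Run:
```python
from h import *
T=grab("top"); save("pics/top1.png",cv2.resize(T[0][150:330,80:320],(800,600),interpolation=cv2.INTER_CUBIC))
f,D,K,R,t=T; v,u=np.indices(D.shape)
W=(np.stack([u,v,np.ones_like(u)],-1)@np.linalg.inv(K).T*D[...,None]-t)@R
hsv=cv2.cvtColor(f,cv2.COLOR_RGB2HSV)
org=(hsv[...,0]>5)&(hsv[...,0]<18)&(hsv[...,1]>170)&(D>0)
k,l,s,c=cv2.connectedComponentsWithStats(org.astype(np.uint8))
for i in range(1,k):
    if s[i,4]>30:
        q=W[l==i]; print(c[i].round(),s[i,4],np.percentile(q,[3,50,97],axis=0).round(0).tolist())
```

```text
[168. 194.] 324 [[570.0, 152.0, 24.0], [607.0, 173.0, 35.0], [642.0, 195.0, 40.0]]
```

View pics/top1.png

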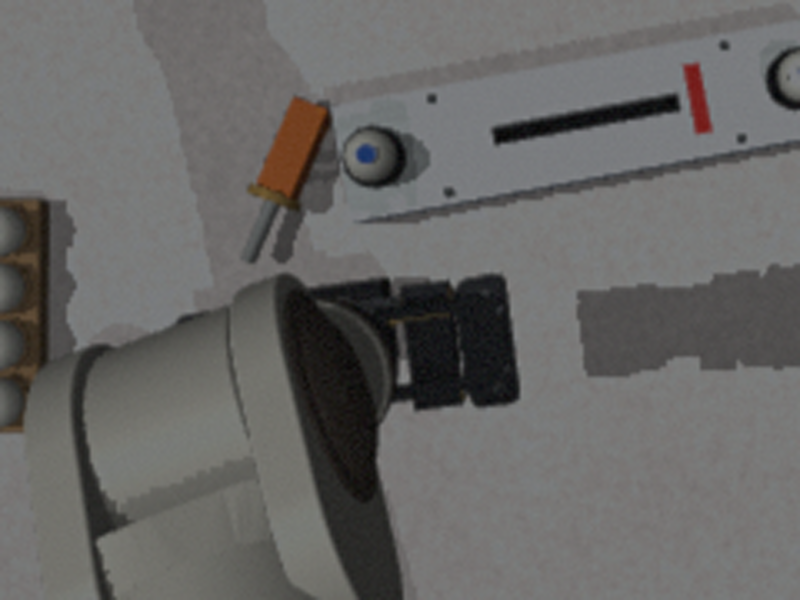

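The big pins fell by themselves. One now lies beside the jig at (290,150) in the crop, outside the path. I'll go on with the small pin in the stand.

Call:
apply_moves --rows '[[90,[0.06,-1,0],[0,0,0]],[90,[0,-1,0],[0,0,0]],[90,[0,-0.6,0.5],[0,0,0]],[90,[0,-0.32,0.9],[0,0,0]],[90,[0,0,1],[0,0,0]],[90,[0,0,1],[0,0,0]],[90,[0,0,1],[0,0,0]],[90,[0,0,0.3],[0,0,0]],[90,[0,0,0],[0,0,0]],[90,[0,0,0],[0,0,0]]]'

```text
time_s: 5.1
ee_pos: [457.9, 129.3, 143.1]
eef_rot: [-180.0, -0.1, 6.5]
wrist_force: [0.2, 0.0, -0.1]
opening: 0.648
grip_force: 0.0
```

Run:
```python
from h import *
togo(457.5,128.3,76,6.5)
C=grab("wrist"); save("pics/w2.png",C[0],1)
```

```text
t 5.1 tcp [457.9 129.3 143.1] [-1.7999e+02 -5.0000e-02  6.5000e+00] F [ 0.2  0.  -0.1] T [ 0.05 -0.01 -0.03] open 59.6 grip 0.0
tool units [-0.028  0.047  3.356]
turn units [-0.003 -0.013  0.   ]
```

View pics/w2.png

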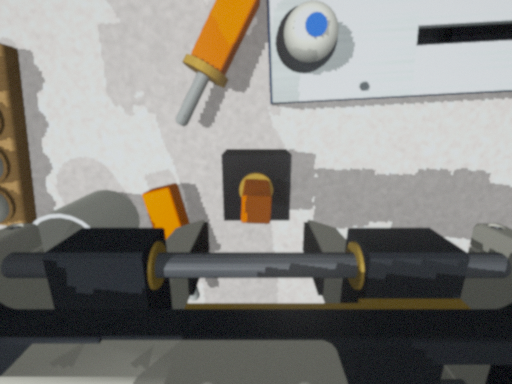

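The pin is centred between the fingers at (256,200). Before descending I check how far the lying pin at (165,210) is from the left finger.

Run:
```python
from h import *
C=grab("wrist")
for p in [(165,210),(177,190),(186,222),(150,195),(256,210),(256,184)]: print(p,world(C,*p).round(1))
```

```text
(165, 210) [416.3 226.8  36. ]
(177, 190) [433.7 220.5  12.8]
(186, 222) [396.9 206.8  18.6]
(150, 195) [431.7 243.7  35.4]
(256, 210) [456.7 129.4 116.4]
(256, 184) [468.2 130.7  78.1]
```

Call:
apply_moves --rows '[[90,[0,0,1],[0,0,0]],[90,[0,0,1],[0,0,0]],[90,[0,0,0.9],[0,0,0]],[90,[0,0,0.4],[0,0,0]],[90,[0,0,0],[0,0,0]],[255,[0,0,0],[0,0,0]],[255,[0,0,0],[0,0,0]],[255,[0,0,0],[0,0,0]],[255,[0,0,0],[0,0,0]],[255,[0,0,0],[0,0,0]],[255,[0,0,0],[0,0,0]]]' --force 30

```text
time_s: 6.3
ee_pos: [457.5, 129.2, 76.7]
eef_rot: [180.0, -0.0, 6.5]
wrist_force: [-0.5, -0.3, 3.3]
opening: 0.259
grip_force: 29.5
```

Run:
```python
from h import *
togo(457.5,128.3,76,6.5)
```

```text
t 6.3 tcp [457.5 129.2  76.7] [ 1.7999e+02 -3.0000e-02  6.5200e+00] F [-0.5 -0.3  3.3] T [-0.08  0.1   0.03] open 23.8 grip 29.5
tool units [-0.007  0.045  0.036]
turn units [ 0.003 -0.008  0.006]
```

Call:
apply_moves --rows '[[255,[0,0,-0.4],[0,0,0]],[255,[0,0,-0.8],[0,0,0]],[255,[0,0,-1],[0,0,0]],[255,[0,0,-1],[0,0,0]],[255,[0,0,-1],[0,0,-0.25]],[255,[0,0,-1],[0,0,-0.25]],[255,[0,0,-0.6],[0,0,-0.24]],[255,[0,0,0],[0,0,0]]]'

```text
time_s: 7.1
ee_pos: [458.1, 129.6, 194.1]
eef_rot: [180.0, -0.2, 9.5]
wrist_force: [0.3, 0.1, -3.2]
opening: 0.264
grip_force: 29.5
```

Call:
apply_moves --rows '[[255,[0.2,0.5,0],[0,0,0]],[255,[0.44,1,0],[0,0,0]],[255,[0.44,1,0],[0,0,0]],[255,[0.44,1,0],[0,0,0]],[255,[0.44,1,0],[0,0,0]],[255,[0.44,1,0],[0,0,0]],[255,[0.44,1,0],[0,0,0]],[255,[0.44,1,0],[0,0,0]],[255,[0.44,1,0],[0,0,0]],[255,[0.44,1,0],[0,0,0]],[255,[0.44,1,0],[0,0,0]],[255,[0.44,1,0],[0,0,0]],[255,[0.44,1,0],[0,0,0]],[255,[0.44,1,0],[0,0,0]],[255,[0.44,1,0],[0,0,0]],[255,[0.3,0.4,0],[0,0,0]],[255,[0,0,0],[0,0,0]],[255,[0,0,0],[0,0,0]]]'

```text
time_s: 8.9
ee_pos: [637.3, -141.5, 191.9]
eef_rot: [-179.9, 0.1, 9.5]
wrist_force: [0.2, 1.0, -2.5]
opening: 0.263
grip_force: 29.5
```

Run:
```python
from h import *
togo(638.1,-144.8,160,9.46)
C=grab("wrist");S=grab("scene")
a=np.hstack([cv2.resize(C[0],(400,300)),cv2.resize(S[0][150:270,130:290],(400,300),interpolation=cv2.INTER_CUBIC)])
save("pics/w3.png",a)
np.save("w3f.npy",C[0])
import pickle; pickle.dump(C,open("w3.pkl","wb"))
```

```text
t 8.9 tcp [ 637.3 -141.5  191.9] [-1.7991e+02  6.0000e-02  9.5400e+00] F [ 0.2  1.  -2.5] T [ 0.06 -0.01  0.  ] open 24.2 grip 29.5
tool units [0.016 0.171 1.593]
turn units [-0.022  0.014  0.019]
```

View pics/w3.png

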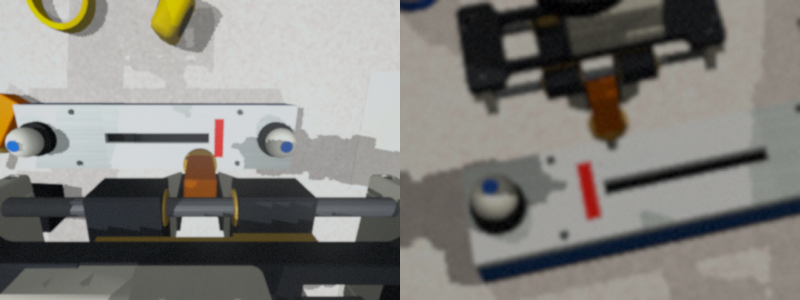

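Run:
```python
from h import *
import pickle
o=pickle.load(open("c0.pkl","rb")); o["wrist"]=pickle.load(open("w3.pkl","rb"))
b={"top":(225,285,175,195),"scene":(208,280,205,228),"wrist":(132,270,165,190)}
for n,C in o.items():
    u0,u1,v0,v1=b[n]; g=C[0][v0:v1,u0:u1].astype(int); m=(g.max(-1)<(45 if n!="wrist" else 80))
    k,l,s,c=cv2.connectedComponentsWithStats(m.astype(np.uint8)); i=1+s[1:,4].argmax()
    vs,us=np.nonzero(l==i); P=np.array([onz(C,u+u0,v+v0,50)[:2] for u,v in zip(us,vs)],np.float32)
    print(n,s[i],cv2.minAreaRect(P), cv2.fitLine(P,cv2.DIST_L2,0,.01,.01).ravel())
```

```text
top [  3   4  56  14 240] ((625.695068359375, -76.18915557861328), (12.049789428710938, 155.88406372070312), 9.312119483947754) [ 1.6428764e-01 -9.8641247e-01  6.2563641e+02 -7.5403526e+01]
scene [  5   6  63  16 192] ((627.6892700195312, -76.63768768310547), (8.035781860351562, 153.25277709960938), 9.399076461791992) [ 1.6405752e-01 -9.8645079e-01  6.2789819e+02 -7.7403542e+01]
wrist [   5    7  129    9 1091] ((626.3031005859375, -75.60770416259766), (9.87527847290039, 154.44337463378906), 9.58938217163086) [ 1.6171682e-01 -9.8683721e-01  6.2573663e+02 -7.3628654e+01]
```

Call:
apply_moves --rows '[[255,[0.03,0.17,0.5],[-0.02,0,0]],[255,[0,0,1],[0,0,0]],[255,[0,0,1],[0,0,0]],[255,[0,0,0.8],[0,0,0]],[255,[0,0,0.2],[0,0,0]],[255,[0,0,0],[0,0,0]],[255,[0,0,0],[0,0,0]]]'

```text
time_s: 9.7
ee_pos: [639.6, -145.9, 123.3]
eef_rot: [179.9, -0.1, 9.5]
wrist_force: [0.3, -0.3, -2.8]
opening: 0.259
grip_force: 29.5
```

Run:
```python
from h import *
togo(637.9,-145,95,9.46)
C=grab("scene")
save("pics/s4.png",cv2.resize(C[0][150:250,170:300],(780,600),interpolation=cv2.INTER_CUBIC))
```

```text
t 9.7 tcp [ 639.6 -145.9  123.3] [ 1.799e+02 -8.000e-02  9.500e+00] F [ 0.3 -0.3 -2.8] T [ 0.05 -0.05 -0.05] open 23.8 grip 29.5
tool units [-0.08  -0.061  1.413]
turn units [ 0.025 -0.02   0.01 ]
```

View pics/s4.png

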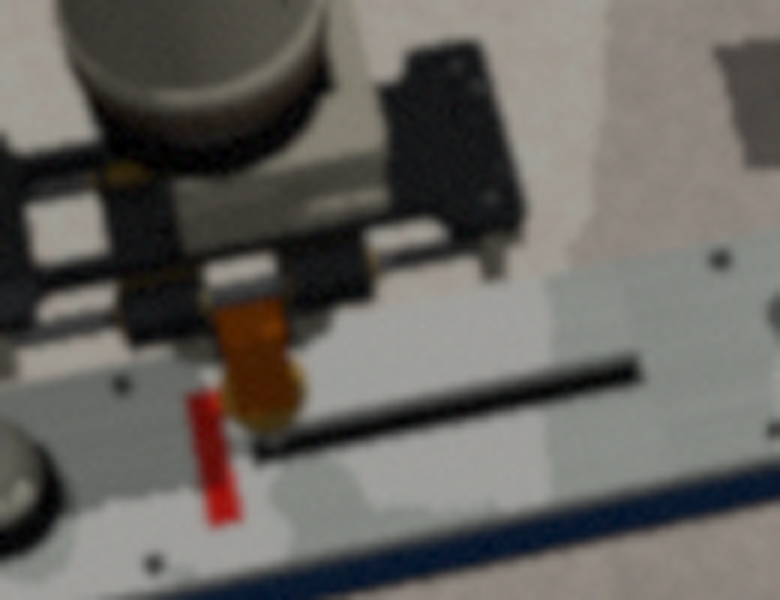

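Call:
apply_moves --rows '[[255,[-0.08,-0.05,0],[0,0,0]],[255,[0,0,0.15],[0,0,0]],[255,[0,0,0.15],[0,0,0]],[255,[0,0,0.1],[0,0,0]],[255,[0,0,0.1],[0,0,0]],[255,[0,0,0],[0,0,0]],[255,[0,0,0],[0,0,0]]]'

```text
time_s: 10.45
ee_pos: [637.1, -145.3, 112.3]
eef_rot: [179.9, 0.0, 9.5]
wrist_force: [-0.6, -0.5, -3.2]
opening: 0.261
grip_force: 29.5
```

Call:
apply_moves --rows '[[255,[0.04,0,0.25],[0,0,0]],[255,[0,0,0.25],[0,0,0]],[255,[0,0,0.25],[0,0,0]],[255,[0,0,0.15],[0,0,0]],[255,[0,0,0.05],[0,0,0]],[255,[0,0,0],[0,0,0]],[255,[0,0,0],[0,0,0]]]'

```text
time_s: 11.15
ee_pos: [638.1, -145.3, 93.6]
eef_rot: [179.9, -0.0, 9.5]
wrist_force: [-0.1, -0.2, -2.6]
opening: 0.258
grip_force: 29.5
```

Call:
apply_moves --rows '[[255,[0,0,0.05],[0,0,0]],[255,[0,0,0.05],[0,0,0]],[255,[0,0,0],[0,0,0]],[255,[0,0,0],[0,0,0]]]'

```text
time_s: 11.55
ee_pos: [638.0, -145.3, 91.5]
eef_rot: [179.9, -0.0, 9.5]
wrist_force: [0.2, 0.7, -2.9]
opening: 0.263
grip_force: 29.5
```

Call:
apply_moves --rows '[[255,[0,0,0.05],[0,0,0]],[255,[0,0,0.05],[0,0,0]],[255,[0,0,0],[0,0,0]],[255,[0,0,0],[0,0,0]]]'

```text
time_s: 11.95
ee_pos: [637.9, -145.3, 89.4]
eef_rot: [179.9, 0.0, 9.5]
wrist_force: [-0.2, 0.6, -1.9]
opening: 0.261
grip_force: 29.5
```

Call:
apply_moves --rows '[[255,[0,0,0.04],[0,0,0]],[255,[0,0,0],[0,0,0]],[255,[0,0,0],[0,0,0]]]'

```text
time_s: 12.25
ee_pos: [638.1, -145.3, 88.8]
eef_rot: [179.9, -0.0, 9.5]
wrist_force: [1.1, -0.7, -2.6]
opening: 0.26
grip_force: 29.5
```

Call:
apply_moves --rows '[[255,[0,0,0.05],[0,0,0]],[255,[0,0,0],[0,0,0]],[255,[0,0,0],[0,0,0]]]'

```text
time_s: 12.55
ee_pos: [638.3, -145.2, 88.1]
eef_rot: [179.9, -0.0, 9.5]
wrist_force: [-0.7, -0.2, 0.9]
opening: 0.263
grip_force: 29.5
```

Call:
apply_moves --rows '[[255,[0,0,0.04],[0,0,0]],[255,[0,0,0],[0,0,0]],[255,[0,0,0],[0,0,0]]]'

```text
time_s: 12.85
ee_pos: [638.4, -145.2, 87.4]
eef_rot: [179.9, -0.0, 9.5]
wrist_force: [-0.6, 0.1, 4.3]
opening: 0.26
grip_force: 29.5
```

Contact with the slide: the force rose about 7 N, roughly 1.4 mm of spring. Now I drag towards slot_end (tool −y) and watch the vertical force.

Call:
apply_moves --rows '[[255,[0,-0.1,0],[0,0,0]],[255,[0,-0.2,0],[0,0,0]],[255,[0,-0.2,0],[0,0,0]],[255,[0,-0.15,0],[0,0,0]],[255,[0,0,0],[0,0,0]],[255,[0,0,0],[0,0,0]]]'

```text
time_s: 13.45
ee_pos: [636.0, -132.3, 87.0]
eef_rot: [179.9, -0.0, 9.5]
wrist_force: [0.2, -3.0, 4.7]
opening: 0.262
grip_force: 29.8
```

Call:
apply_moves --rows '[[255,[0,-0.1,0],[0,0,0]],[255,[0,0,0],[0,0,0]]]'

```text
time_s: 13.65
ee_pos: [635.7, -130.7, 87.0]
eef_rot: [179.9, -0.0, 9.5]
wrist_force: [0.9, -4.0, 5.0]
opening: 0.262
grip_force: 29.8
```

Call:
apply_moves --rows '[[255,[0,-0.1,0],[0,0,0]],[255,[0,0,0],[0,0,0]]]'

```text
time_s: 13.85
ee_pos: [635.4, -128.9, 87.0]
eef_rot: [179.9, -0.0, 9.5]
wrist_force: [0.7, -4.2, 5.4]
opening: 0.256
grip_force: 29.9
```

Call:
apply_moves --rows '[[255,[0,-0.1,0],[0,0,0]],[255,[0,0,0],[0,0,0]]]'

```text
time_s: 14.05
ee_pos: [635.1, -127.0, 87.0]
eef_rot: [179.9, -0.0, 9.5]
wrist_force: [-0.7, -3.4, 5.8]
opening: 0.261
grip_force: 29.9
```

Call:
apply_moves --rows '[[255,[0,-0.1,0],[0,0,0]],[255,[0,0,0],[0,0,0]]]'

```text
time_s: 14.25
ee_pos: [634.7, -125.0, 87.0]
eef_rot: [179.9, -0.0, 9.5]
wrist_force: [-0.6, -4.6, 6.2]
opening: 0.257
grip_force: 29.9
```

Call:
apply_moves --rows '[[255,[0,-0.1,-0.03],[0,0,0]],[255,[0,0,0],[0,0,0]]]'

```text
time_s: 14.45
ee_pos: [634.1, -122.2, 87.4]
eef_rot: [179.9, 0.0, 9.5]
wrist_force: [0.8, -3.3, 5.0]
opening: 0.26
grip_force: 29.8
```

Call:
apply_moves --rows '[[255,[0,-0.1,0],[0,0,0]],[255,[0,0,0],[0,0,0]]]'

```text
time_s: 14.65
ee_pos: [633.7, -120.1, 87.3]
eef_rot: [179.9, 0.0, 9.5]
wrist_force: [0.6, -2.5, 4.6]
opening: 0.26
grip_force: 29.8
```

Call:
apply_moves --rows '[[255,[0,-0.1,0],[0,0,0]],[255,[0,0,0],[0,0,0]]]'

```text
time_s: 14.85
ee_pos: [633.4, -118.1, 87.3]
eef_rot: [179.9, 0.0, 9.5]
wrist_force: [-0.5, -4.1, 4.4]
opening: 0.259
grip_force: 29.8
```

Call:
apply_moves --rows '[[255,[0,-0.1,0],[0,0,0]],[255,[0,0,0],[0,0,0]]]'

```text
time_s: 15.05
ee_pos: [633.1, -116.2, 87.4]
eef_rot: [179.9, 0.0, 9.5]
wrist_force: [0.9, -3.3, 3.0]
opening: 0.259
grip_force: 29.8
```

Call:
apply_moves --rows '[[255,[0,-0.1,0],[0,0,0]],[255,[0,0,0],[0,0,0]]]'

```text
time_s: 15.25
ee_pos: [632.8, -114.2, 87.4]
eef_rot: [179.9, 0.0, 9.5]
wrist_force: [0.7, -2.8, 3.3]
opening: 0.259
grip_force: 29.8
```

Call:
apply_moves --rows '[[255,[0,-0.1,0],[0,0,0]],[255,[0,0,0],[0,0,0]]]'

```text
time_s: 15.45
ee_pos: [632.4, -112.3, 87.4]
eef_rot: [179.9, 0.0, 9.5]
wrist_force: [0.2, -2.1, 3.4]
opening: 0.259
grip_force: 29.8
```

Call:
apply_moves --rows '[[255,[0,-0.1,0],[0,0,0]],[255,[0,0,0],[0,0,0]]]'

```text
time_s: 15.65
ee_pos: [632.1, -110.3, 87.4]
eef_rot: [179.9, -0.0, 9.5]
wrist_force: [-0.0, -2.8, 3.2]
opening: 0.261
grip_force: 29.8
```

Call:
apply_moves --rows '[[255,[0,-0.1,0],[0,0,0]],[255,[0,0,0],[0,0,0]]]'

```text
time_s: 15.85
ee_pos: [631.8, -108.3, 87.4]
eef_rot: [179.9, 0.0, 9.5]
wrist_force: [0.7, -2.5, 3.9]
opening: 0.257
grip_force: 29.8
```

Call:
apply_moves --rows '[[255,[0,-0.1,0],[0,0,0]],[255,[0,0,0],[0,0,0]]]'

```text
time_s: 16.05
ee_pos: [631.5, -106.3, 87.4]
eef_rot: [179.9, 0.0, 9.5]
wrist_force: [0.0, -2.4, 3.4]
opening: 0.258
grip_force: 29.8
```

Call:
apply_moves --rows '[[255,[0,-0.1,0],[0,0,0]],[255,[0,0,0],[0,0,0]]]'

```text
time_s: 16.25
ee_pos: [631.2, -104.4, 87.4]
eef_rot: [179.9, -0.0, 9.5]
wrist_force: [0.1, -2.3, 3.3]
opening: 0.257
grip_force: 29.8
```

Call:
apply_moves --rows '[[255,[0,-0.1,0],[0,0,0]],[255,[0,0,0],[0,0,0]]]'

```text
time_s: 16.45
ee_pos: [630.8, -102.4, 87.4]
eef_rot: [179.9, -0.0, 9.5]
wrist_force: [-0.0, -2.1, 4.4]
opening: 0.257
grip_force: 29.8
```

Call:
apply_moves --rows '[[255,[0,-0.1,0],[0,0,0]],[255,[0,0,0],[0,0,0]]]'

```text
time_s: 16.65
ee_pos: [630.5, -100.4, 87.4]
eef_rot: [179.9, -0.0, 9.5]
wrist_force: [0.5, -2.8, 3.8]
opening: 0.262
grip_force: 29.8
```

Call:
apply_moves --rows '[[255,[0,-0.1,0],[0,0,0]],[255,[0,0,0],[0,0,0]]]'

```text
time_s: 16.85
ee_pos: [630.2, -98.5, 87.4]
eef_rot: [179.9, -0.0, 9.5]
wrist_force: [1.0, -2.6, 3.6]
opening: 0.262
grip_force: 29.8
```

Call:
apply_moves --rows '[[255,[0,-0.1,0],[0,0,0]],[255,[0,0,0],[0,0,0]]]'

```text
time_s: 17.05
ee_pos: [629.8, -96.5, 87.4]
eef_rot: [179.9, -0.0, 9.5]
wrist_force: [0.8, -2.3, 3.1]
opening: 0.257
grip_force: 29.8
```

Call:
apply_moves --rows '[[255,[0,-0.1,0],[0,0,0]],[255,[0,0,0],[0,0,0]]]'

```text
time_s: 17.25
ee_pos: [629.5, -94.5, 87.4]
eef_rot: [179.9, -0.0, 9.5]
wrist_force: [0.4, -2.6, 2.9]
opening: 0.256
grip_force: 29.8
```

Call:
apply_moves --rows '[[255,[0,-0.1,0],[0,0,0]],[255,[0,0,0],[0,0,0]]]'

```text
time_s: 17.45
ee_pos: [629.2, -92.6, 87.4]
eef_rot: [179.9, -0.0, 9.5]
wrist_force: [0.1, -3.0, 3.7]
opening: 0.26
grip_force: 29.8
```

Call:
apply_moves --rows '[[255,[0,-0.1,0],[0,0,0]],[255,[0,0,0],[0,0,0]]]'

```text
time_s: 17.65
ee_pos: [628.8, -90.6, 87.4]
eef_rot: [179.9, 0.0, 9.5]
wrist_force: [0.9, -2.8, 3.9]
opening: 0.262
grip_force: 29.8
```

Call:
apply_moves --rows '[[255,[0,-0.1,0],[0,0,0]],[255,[0,0,0],[0,0,0]]]'

```text
time_s: 17.85
ee_pos: [628.5, -88.6, 87.4]
eef_rot: [179.9, -0.0, 9.5]
wrist_force: [0.5, -2.8, 3.1]
opening: 0.26
grip_force: 29.8
```

Call:
apply_moves --rows '[[255,[0,-0.1,0],[0,0,0]],[255,[0,0,0],[0,0,0]]]'

```text
time_s: 18.05
ee_pos: [628.2, -86.6, 87.4]
eef_rot: [179.9, 0.0, 9.5]
wrist_force: [-0.1, -2.9, 2.5]
opening: 0.266
grip_force: 29.8
```

Call:
apply_moves --rows '[[255,[0,-0.1,0],[0,0,0]],[255,[0,0,0],[0,0,0]]]'

```text
time_s: 18.25
ee_pos: [627.9, -84.7, 87.4]
eef_rot: [179.9, -0.0, 9.5]
wrist_force: [0.8, -3.2, 4.1]
opening: 0.258
grip_force: 29.8
```

Call:
apply_moves --rows '[[255,[0,-0.1,0],[0,0,0]],[255,[0,0,0],[0,0,0]]]'

```text
time_s: 18.45
ee_pos: [627.5, -82.7, 87.4]
eef_rot: [179.9, -0.0, 9.5]
wrist_force: [1.0, -2.9, 4.2]
opening: 0.262
grip_force: 29.8
```

Call:
apply_moves --rows '[[255,[0,-0.1,0],[0,0,0]],[255,[0,0,0],[0,0,0]]]'

```text
time_s: 18.65
ee_pos: [627.2, -80.7, 87.4]
eef_rot: [179.9, -0.0, 9.5]
wrist_force: [0.9, -2.5, 4.2]
opening: 0.262
grip_force: 29.8
```

Call:
apply_moves --rows '[[255,[0,-0.1,0],[0,0,0]],[255,[0,0,0],[0,0,0]]]'

```text
time_s: 18.85
ee_pos: [626.9, -78.7, 87.4]
eef_rot: [179.9, -0.0, 9.5]
wrist_force: [0.4, -3.1, 3.6]
opening: 0.258
grip_force: 29.8
```

Call:
apply_moves --rows '[[255,[0,-0.1,0],[0,0,0]],[255,[0,0,0],[0,0,0]]]'

```text
time_s: 19.05
ee_pos: [626.5, -76.8, 87.4]
eef_rot: [179.9, -0.0, 9.5]
wrist_force: [0.5, -3.4, 3.8]
opening: 0.259
grip_force: 29.8
```

Call:
apply_moves --rows '[[255,[0,-0.1,0],[0,0,0]],[255,[0,0,0],[0,0,0]]]'

```text
time_s: 19.25
ee_pos: [626.2, -74.8, 87.4]
eef_rot: [179.9, -0.0, 9.5]
wrist_force: [0.4, -3.6, 4.1]
opening: 0.261
grip_force: 29.8
```

Call:
apply_moves --rows '[[255,[0,-0.1,0],[0,0,0]],[255,[0,0,0],[0,0,0]]]'

```text
time_s: 19.45
ee_pos: [625.9, -72.9, 87.4]
eef_rot: [179.9, -0.0, 9.5]
wrist_force: [0.7, -3.3, 3.7]
opening: 0.26
grip_force: 29.8
```

Call:
apply_moves --rows '[[255,[0,-0.1,0],[0,0,0]],[255,[0,0,0],[0,0,0]]]'

```text
time_s: 19.65
ee_pos: [625.5, -70.9, 87.3]
eef_rot: [179.9, 0.0, 9.5]
wrist_force: [-0.5, -2.8, 3.1]
opening: 0.263
grip_force: 29.8
```

Call:
apply_moves --rows '[[255,[0,-0.1,0],[0,0,0]],[255,[0,0,0],[0,0,0]]]'

```text
time_s: 19.85
ee_pos: [625.2, -68.9, 87.3]
eef_rot: [179.9, -0.0, 9.5]
wrist_force: [-0.0, -2.9, 3.9]
opening: 0.261
grip_force: 29.8
```

Call:
apply_moves --rows '[[255,[0,-0.1,0],[0,0,0]],[255,[0,0,0],[0,0,0]]]'

```text
time_s: 20.05
ee_pos: [624.9, -66.9, 87.3]
eef_rot: [179.9, -0.0, 9.5]
wrist_force: [0.8, -2.8, 4.1]
opening: 0.264
grip_force: 29.8
```

Call:
apply_moves --rows '[[255,[0,-0.1,0],[0,0,0]],[255,[0,0,0],[0,0,0]]]'

```text
time_s: 20.25
ee_pos: [624.6, -64.9, 87.3]
eef_rot: [179.9, -0.0, 9.5]
wrist_force: [0.4, -3.7, 4.6]
opening: 0.258
grip_force: 29.8
```

Call:
apply_moves --rows '[[255,[0,-0.1,0],[0,0,0]],[255,[0,0,0],[0,0,0]]]'

```text
time_s: 20.45
ee_pos: [624.2, -62.9, 87.3]
eef_rot: [179.9, 0.0, 9.5]
wrist_force: [0.5, -3.3, 4.1]
opening: 0.258
grip_force: 29.8
```

Call:
apply_moves --rows '[[255,[0,-0.1,0],[0,0,0]],[255,[0,0,0],[0,0,0]]]'

```text
time_s: 20.65
ee_pos: [623.9, -61.0, 87.4]
eef_rot: [179.9, -0.0, 9.5]
wrist_force: [0.9, -2.8, 3.6]
opening: 0.26
grip_force: 29.8
```

Call:
apply_moves --rows '[[255,[0,-0.1,0],[0,0,0]],[255,[0,0,0],[0,0,0]]]'

```text
time_s: 20.85
ee_pos: [623.6, -59.0, 87.4]
eef_rot: [179.9, -0.0, 9.5]
wrist_force: [0.1, -2.4, 4.1]
opening: 0.262
grip_force: 29.8
```

Call:
apply_moves --rows '[[255,[0,-0.1,0],[0,0,0]],[255,[0,0,0],[0,0,0]]]'

```text
time_s: 21.05
ee_pos: [623.2, -57.1, 87.3]
eef_rot: [179.9, 0.0, 9.5]
wrist_force: [0.6, -3.3, 4.3]
opening: 0.261
grip_force: 29.8
```

Call:
apply_moves --rows '[[255,[0,-0.1,0],[0,0,0]],[255,[0,0,0],[0,0,0]]]'

```text
time_s: 21.25
ee_pos: [622.9, -55.1, 87.3]
eef_rot: [179.9, -0.0, 9.5]
wrist_force: [1.0, -3.7, 4.0]
opening: 0.263
grip_force: 29.8
```

Call:
apply_moves --rows '[[255,[0,-0.1,0],[0,0,0]],[255,[0,0,0],[0,0,0]]]'

```text
time_s: 21.45
ee_pos: [622.6, -53.1, 87.3]
eef_rot: [179.9, -0.0, 9.5]
wrist_force: [-0.6, -3.1, 5.0]
opening: 0.259
grip_force: 29.8
```

Call:
apply_moves --rows '[[255,[0,-0.1,0],[0,0,0]],[255,[0,0,0],[0,0,0]]]'

```text
time_s: 21.65
ee_pos: [622.2, -51.1, 87.3]
eef_rot: [179.9, 0.0, 9.5]
wrist_force: [0.3, -3.5, 4.2]
opening: 0.26
grip_force: 29.8
```

Call:
apply_moves --rows '[[255,[0,-0.1,0],[0,0,0]],[255,[0,0,0],[0,0,0]]]'

```text
time_s: 21.85
ee_pos: [621.9, -49.2, 87.4]
eef_rot: [179.9, -0.0, 9.5]
wrist_force: [0.6, -2.1, 3.9]
opening: 0.259
grip_force: 29.8
```

Call:
apply_moves --rows '[[255,[0,-0.1,0],[0,0,0]],[255,[0,0,0],[0,0,0]]]'

```text
time_s: 22.05
ee_pos: [621.6, -47.2, 87.3]
eef_rot: [179.9, -0.0, 9.5]
wrist_force: [-0.5, -2.5, 4.0]
opening: 0.259
grip_force: 29.8
```

Call:
apply_moves --rows '[[255,[0,-0.1,0],[0,0,0]],[255,[0,0,0],[0,0,0]]]'

```text
time_s: 22.25
ee_pos: [621.2, -45.2, 87.3]
eef_rot: [179.9, 0.0, 9.5]
wrist_force: [0.5, -2.4, 3.4]
opening: 0.26
grip_force: 29.8
```

Call:
apply_moves --rows '[[255,[0,-0.1,0],[0,0,0]],[255,[0,0,0],[0,0,0]]]'

```text
time_s: 22.45
ee_pos: [620.7, -42.9, 87.1]
eef_rot: [180.0, 0.0, 9.5]
wrist_force: [-0.2, -2.2, 2.7]
opening: 0.261
grip_force: 29.8
```

Call:
apply_moves --rows '[[255,[0,-0.1,0],[0,0,0]],[255,[0,0,0],[0,0,0]]]'

```text
time_s: 22.65
ee_pos: [619.2, -39.9, 86.2]
eef_rot: [-179.9, 0.1, 9.6]
wrist_force: [-0.3, 0.7, -4.1]
opening: 0.262
grip_force: 29.8
```

The vertical force collapsed (−4.1 N) and z sagged, so the nose is in the notch. I stop dragging and lower gently.

Call:
apply_moves --rows '[[255,[0,0,0.05],[0,0,0]],[255,[0,0,0.05],[0,0,0]],[255,[0,0,0],[0,0,0]]]'

```text
time_s: 22.95
ee_pos: [619.9, -41.1, 84.5]
eef_rot: [180.0, 0.1, 9.5]
wrist_force: [0.4, 0.8, -3.3]
opening: 0.26
grip_force: 29.8
```

Call:
apply_moves --rows '[[255,[0,-0.04,0.05],[0,0,0]],[255,[0,0,0.05],[0,0,0]],[255,[0,0,0.05],[0,0,0]],[255,[0,0,0],[0,0,0]]]'

```text
time_s: 23.35
ee_pos: [620.5, -40.8, 82.2]
eef_rot: [179.9, -0.0, 9.5]
wrist_force: [-0.2, 0.9, -2.7]
opening: 0.257
grip_force: 29.8
```

Call:
apply_moves --rows '[[255,[0,0,0.06],[0,0,0]],[255,[0,0,0],[0,0,0]],[255,[0,0,0],[0,0,0]]]'

```text
time_s: 23.65
ee_pos: [620.5, -40.8, 81.0]
eef_rot: [179.9, -0.0, 9.5]
wrist_force: [0.4, 0.8, -3.6]
opening: 0.26
grip_force: 29.8
```

Call:
apply_moves --rows '[[255,[0,0,0.05],[0,0,0]],[255,[0,0,0.05],[0,0,0]],[255,[0,0,0.05],[0,0,0]],[255,[0,0,0],[0,0,0]],[255,[0,0,0],[0,0,0]]]'

```text
time_s: 24.15
ee_pos: [620.4, -40.9, 78.0]
eef_rot: [179.9, 0.0, 9.5]
wrist_force: [0.1, 0.6, -3.5]
opening: 0.26
grip_force: 29.8
```

Call:
apply_moves --rows '[[255,[0,0,0.05],[0,0,0]],[255,[0,0,0],[0,0,0]],[255,[0,0,0],[0,0,0]]]'

```text
time_s: 24.45
ee_pos: [620.5, -40.9, 77.0]
eef_rot: [179.9, 0.0, 9.5]
wrist_force: [0.0, 0.2, -2.7]
opening: 0.256
grip_force: 29.8
```

Call:
apply_moves --rows '[[255,[0,0,0.03],[0,0,0]],[255,[0,0,0],[0,0,0]],[255,[0,0,0],[0,0,0]]]'

```text
time_s: 24.75
ee_pos: [620.7, -40.9, 76.8]
eef_rot: [179.9, -0.0, 9.5]
wrist_force: [-1.2, 1.0, 0.7]
opening: 0.26
grip_force: 29.8
```

Run:
```python
from h import *
togo(620.5,-40.9,76.3,9.46)
```

```text
t 24.75 tcp [620.7 -40.9  76.8] [ 1.7991e+02 -1.0000e-02  9.4900e+00] F [-1.2  1.   0.7] T [ 0.27  0.28 -0.04] open 23.9 grip 29.8
tool units [-0.008 -0.     0.025]
turn units [ 0.022 -0.004  0.007]
```

The collar has touched the cover at the expected height (76.8, nominal 76.7). I release and retreat straight up.

Call:
apply_moves --rows '[[180,[0,0,0],[0,0,0]],[160,[0,0,0],[0,0,0]],[130,[0,0,0],[0,0,0]],[110,[0,0,0],[0,0,0]],[110,[0,0,0],[0,0,0]],[110,[0,0,0],[0,0,0]]]' --force 5

```text
time_s: 25.35
ee_pos: [620.5, -41.0, 76.5]
eef_rot: [179.9, -0.0, 9.5]
wrist_force: [-0.7, -0.1, -0.4]
opening: 0.566
grip_force: 0.0
```

Call:
apply_moves --rows '[[110,[0,0,-0.3],[0,0,0]],[110,[0,0,-0.7],[0,0,0]],[110,[0,0,-1],[0,0,0]],[110,[0,0,-1],[0,0,0]],[110,[0,0,-1],[0,0,0]],[110,[0,0,-1],[0,0,0]],[110,[-1,0,-1],[0,0,0]],[110,[-1,0,0],[0,0,0]],[110,[-1,0,0],[0,0,0]],[110,[-1,0,0],[0,0,0]],[110,[-1,0,0],[0,0,0]],[110,[-0.5,0,0],[0,0,0]],[110,[0,0,0],[0,0,0]]]'

```text
time_s: 26.65
ee_pos: [511.5, -59.4, 197.4]
eef_rot: [179.8, -0.0, 9.5]
wrist_force: [-0.0, -0.2, -0.5]
opening: 0.567
grip_force: 0.0
```

Run:
```python
from h import *
togo(620.5,-40.9)
S=grab("scene");C=grab("wrist")
f,D,K,R,t=S; v,u=np.indices(D.shape)
W=(np.stack([u,v,np.ones_like(u)],-1)@np.linalg.inv(K).T*D[...,None]-t)@R
hsv=cv2.cvtColor(f,cv2.COLOR_RGB2HSV)
org=(hsv[...,0]>5)&(hsv[...,0]<18)&(hsv[...,1]>150)&(D>0)&(abs(W[...,0]-620)<60)&(abs(W[...,1]+41)<60)
q=W[org]; print(len(q),np.percentile(q,[2,50,98],axis=0).round(1).tolist())
a=np.hstack([cv2.resize(f[150:270,190:350],(400,300),interpolation=cv2.INTER_CUBIC),cv2.resize(C[0],(400,300))]); save("pics/s5.png",a)
```

```text
t 26.65 tcp [511.5 -59.4 197.4] [ 1.7983e+02 -3.0000e-02  9.4600e+00] F [-0.  -0.2 -0.5] T [ 0.01  0.   -0.  ] open 52.1 grip 0.0
tool units [ 5.529e+00 -1.400e-02  3.000e-03]
202 [[614.7, -52.6, 57.0], [631.0, -41.7, 103.8], [634.5, -29.1, 119.3]]
```

View pics/s5.png

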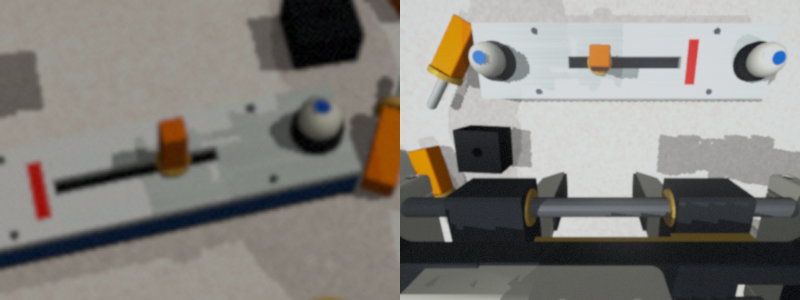

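The pin stands upright at (172,145) in the left half with its collar on the cover. Its top reads 119.3 mm, against 119.2 mm when it was seated in the equally high stand, and the gripper is clear. Handing in.

```bash
python3 -c "
from workcell import env
print(env.job_done())"
```

```text
the job is handed in; nothing more can be done
None
```

The smallest pin is home in the notch at about jig y = +37 mm, collar on the cover and standing upright by itself, and I handed the job in at about 27 s; the two larger pins toppled early, before I touched anything, and I left them lying (one came to rest close to the mug, which I did not re-check).

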